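# Put the combination wrench set back into its tray, each in its bay

### The job

Put the four combination wrenches (a ring at one end and an open jaw at the other) back into the wrench tray: each lies flat at the bottom of the bay made for its length, the longest wrench in the longest bay and so on down to the smallest. Leave the spanner with two open jaws and the one with two rings where they lie; they do not belong to this set.

Things in the scene. Friction and masses are not known exactly. Their poses are not given: they have to be found in the camera images.
- wrench_long: Combination wrench of bright steel lying flat: a closed ring at one end, an open jaw at the other. 237 mm long, widest at its open jaw (41 mm), up to 10 mm thick, about 200 g. Origin: middle of its length, underside; x along it to the open jaw, z up. Grasp it across the shank near the origin, 15 mm wide and 7.5 mm thick there, about 1 mm off the bench. May lie in its bay either way round.
- wrench_medium: Combination wrench of bright steel lying flat: a closed ring at one end, an open jaw at the other. 196 mm long, widest at its open jaw (34 mm), up to 9 mm thick, about 140 g. Origin: middle of its length, underside; x along it to the open jaw, z up. Grasp it across the shank near the origin, 12.5 mm wide and 7 mm thick there, about 1 mm off the bench. May lie in its bay either way round.
- wrench_short: Combination wrench of bright steel lying flat: a closed ring at one end, an open jaw at the other. 162 mm long, widest at its open jaw (28 mm), up to 8 mm thick, about 100 g. Origin: middle of its length, underside; x along it to the open jaw, z up. Grasp it across the shank near the origin, 11 mm wide and 6.5 mm thick there, about 1 mm off the bench. May lie in its bay either way round.
- wrench_small: Combination wrench of bright steel lying flat: a closed ring at one end, an open jaw at the other. 128 mm long, widest at its open jaw (24 mm), up to 7 mm thick, about 60 g. Origin: middle of its length, underside; x along it to the open jaw, z up. Grasp it across the shank near the origin, 10 mm wide and 5.5 mm thick there, about 1 mm off the bench. May lie in its bay either way round.
- bay_251: Fixed black tray insert, 265 x 58 x 15 mm, with one pocket 251 mm long (along x), 54 mm wide in its middle, for the longest wrench (237 mm). Origin: centre of its underside, 3 mm above the bench; z up. Pocket floor 3 mm above the origin, walls 12 mm high. Its middle 64 mm has no side walls: a finger trough at floor level crosses all inserts (59 mm apart, any order).
- bay_210: Fixed black tray insert, 265 x 58 x 15 mm, with one pocket 210 mm long (along x), 48 mm wide in its middle, for the second longest wrench (196 mm). Origin: centre of its underside, 3 mm above the bench; z up. Pocket floor 3 mm above the origin, walls 12 mm high. Its middle 64 mm has no side walls: a finger trough at floor level crosses all inserts (59 mm apart, any order).
- bay_176: Fixed black tray insert, 265 x 58 x 15 mm, with one pocket 176 mm long (along x), 42 mm wide in its middle, for the third longest wrench (162 mm). Origin: centre of its underside, 3 mm above the bench; z up. Pocket floor 3 mm above the origin, walls 12 mm high. Its middle 64 mm has no side walls: a finger trough at floor level crosses all inserts (59 mm apart, any order).
- bay_142: Fixed black tray insert, 265 x 58 x 15 mm, with one pocket 142 mm long (along x), 36 mm wide in its middle, for the smallest wrench (128 mm). Origin: centre of its underside, 3 mm above the bench; z up. Pocket floor 3 mm above the origin, walls 12 mm high. Its middle 64 mm has no side walls: a finger trough at floor level crosses all inserts (59 mm apart, any order).
- open_spanner: Look-alike that stays where it lies, among the wrenches: double open-ended spanner of bright steel, 180 mm long, 36 mm wide, 8 mm thick, an open jaw at BOTH ends and no ring. Origin: middle of its length, underside; x along it.
- ring_spanner: Look-alike that stays where it lies, behind the wrenches: double ring spanner of bright steel, 150 mm long, 25 mm wide, 8 mm thick, a closed ring at BOTH ends and no open jaw. Origin: middle of its length, underside; x along it. Near it stand a toggle clamp (130 mm tall) and a spray can (214 mm); screwdrivers in the racks at the left and back reach up 205 mm.

How it is judged:
By the outcome, as a careful person would: the job done as asked, in the order asked, and still so for the second after the job is handed in, with the robot touching nothing.
It also fails if it takes over 115 s, if anything falls off the work surface, if the arm or the gripper's body presses on something with over 40 N, if the wrist force passes 120 N, or if a joint passes its speed limit or range.

### The arm

A 6-joint arm with a two-finger parallel gripper is mounted at the origin on a cart in front of the work surface, level with it; the furniture and walls round the work are solid. World frame = base frame: x ahead of the robot, y to its left, z up, the work surface at z = 0. Lengths are in m, angles in rad, forces in N, time in s.
With the tool pointing down it reaches from about 0.375 to 0.975 m from the base axis. Payload 3.8 kg.
Tool frame: the origin (TCP) lies midway between the tips of the shut fingers; the grasp point (between the pads) lies 19 mm behind it; z points along the fingers, y is the line along which they close (so a half turn about z gives the same grasp; the last joint's range is limited). The gripper opens to 88 mm and grips with 3 to 60 N. Pads are 18 mm wide; open, the fingers measure 123 mm over their backs; the gripper's body (75 mm by 187 mm) begins 45 mm behind the grasp point.
Start: joints at [-1.255, 0.264, 1.604, -0, 1.274, -0.037], TCP at [0.233, -0.633, 0.239] pointing down, gripper open.
Joint ranges: [-2.63, 2.63], [-0.94, 2.18], [0.31, 2.57], [-1.31, 4.45], [0, 2.66], [-2.55, 2.55]. Speed limits (rad/s): [2.57, 2.57, 3.14, 3.14, 3.14, 3.14].

### API

Orientations are given as a rotation vector (axis times angle).
In Python, from cell import manip, inverse_kinematics, cams, order gives the robot as it stands. Calls block until the motion is done:
- manip.move_pose(position, orientation): joint-space move of the TCP to a pose.
- manip.move_linear(position, rate=0.15, rot=None): straight line of the TCP; rot=None keeps the orientation; rate is the mean speed in m/s.
- manip.set_joints(angles): joint-space move.
- manip.set_gripper(opening, force=None): finger opening in m; force is the grip in N (None keeps the last); returns when the fingers have stopped.
- manip.dwell(seconds).
- inverse_kinematics(position, orientation): joint angles nearest the present ones, or None.
- manip.state(): the state.
- cams.capture(name): name is "scene" or "top" or "wrist"; returns a dict with "image" (420x560x3 uint8, blue, green, red), "z_map" (420x560 float32, m along the optical axis (not along the pixel's ray), 0 where there is no reading), "intrinsics" (3x3 intrinsics, pixels), "position" and "orientation" of the camera in the world; the wrist camera has in their place "T_tool_cam" (4x4, takes a point from camera to tool coordinates, whose origin is the TCP and whose axes are the flange's). Camera axes: x right, y down, z forward; pixel columns grow to the right and rows downward; lengths in m; the calibration is good to about 2 mm. A picture is of the moment at which its call begins: read the wrist's pose just before it.
A pose or a line that the arm cannot do raises manip.IKError and nothing moves.
- order.close_job(): hands the job in; it is judged then, once.
The state is a dict: "clock": time; "joint_pos": joint angles; "joint_velocities": joint speeds; "tau": joint torques, N m; "tool_pos": TCP position; "tcp_rot": TCP orientation; "contact_force": force on the tool from outside, world axes, zero at the start; "moment": the same for the moment, N m; "gripper_width": finger opening in m; "grasp_force": force on a finger pad.
Only numpy, scipy, OpenCV 4.12 (cv2) and the standard library are available. Lean on these libraries where they do the work, as an engineer would, in place of code of your own. Each camera call takes 0.05 s, during which the arm holds its last target. There are 200 camera calls.

## Working session

There is one attempt and no reset: what is moved stays moved. The work goes in short steps, each a Python script; the robot and the scene stay as the last script left them, time stands still between calls to the robot, and variables do not carry over. Pictures are saved under pics/ and viewed, at most 14 in all, crops included, and the job is handed in when it is done.

```bash
ls; mkdir -p pics; python3 - <<'E'
from cell import manip,cams
import cv2,numpy as np
for n in("top","scene"):
    c=cams.capture(n); cv2.imwrite(f"pics/{n}0.png",c["image"]); np.savez(f"{n}0.npz",**c)
    print(n,c["intrinsics"].tolist(),c["position"],c["orientation"], (c["z_map"]>0).mean())
print(manip.state())
E
```

```text
pics
top [[540.5283203562767, 0.0, 276.82242115595585], [0.0, 540.5283203562767, 209.7648502688712], [0.0, 0.0, 1.0]] [ 0.43328472 -0.00204307  1.18569774] [-2.15532933  2.17423453 -0.08022538] 0.996203231292517
scene [[479.2756023840564, 0.0, 277.21299155088866], [0.0, 479.2756023840564, 213.60024724696726], [0.0, 0.0, 1.0]] [-0.33243089  0.71053321  0.57536088] [-0.97990466  2.11784241 -1.32250514] 0.9959013605442177
{'clock': 0.1, 'joint_pos': array([-1.25488564e+00,  2.64650068e-01,  1.60525938e+00, -2.87173846e-05,
        1.27374033e+00, -3.68705488e-02]), 'joint_velocities': array([ 0.00130008, -0.00184238, -0.00248472, -0.00040065,  0.00165275,
        0.00108229]), 'tau': array([ 3.04210589e-04, -5.03616965e+01, -3.58071864e+01,  7.30406097e-02,
        2.33216345e-02, -5.78794902e-05]), 'tool_pos': array([ 0.2330189 , -0.63279139,  0.23751939]), 'tcp_rot': array([-3.09084191e+00, -5.50934568e-01,  4.91755426e-04]), 'contact_force': array([-0.06810096,  0.50699058,  0.04524489]), 'moment': array([-0.01725331,  0.02299426,  0.00314136]), 'grasp_force': 0.0, 'gripper_width': 0.08817509390130875}
```

View pics/top0.png

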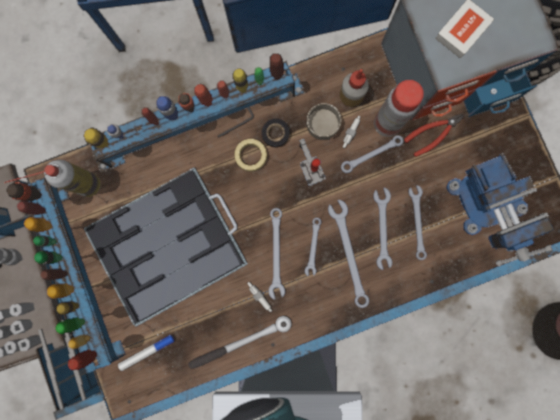

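View pics/scene0.png

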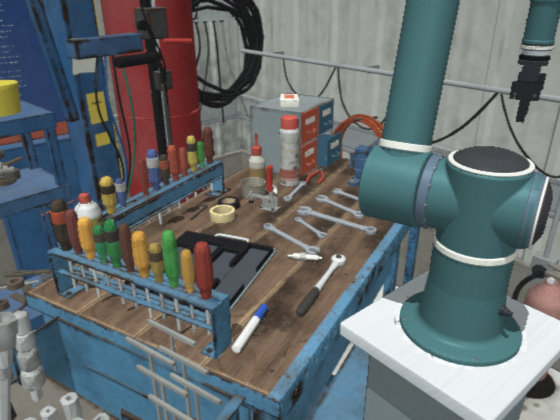

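The top view shows the tray at about (165,245). Five spanners lie in a row from x≈277 to 420, with the ring spanner behind at (372,153). I'll enlarge both areas.

```bash
cat > h.py <<'E'
import numpy as np,cv2
from scipy.spatial.transform import Rotation as R
def load(n): return dict(np.load(n))
def pt(c,u,v,z=None):
    "world point of a pixel: from the depth map, or on plane z"
    u,v=float(u),float(v); K=c["intrinsics"]; d=np.array([(u-K[0,2])/K[0,0],(v-K[1,2])/K[1,1],1.]); M=R.from_rotvec(c["orientation"]).as_matrix()
    s=c["z_map"][int(round(v)),int(round(u))] if z is None else (z-c["position"][2])/(M@d)[2]
    return c["position"]+M@d*s
def proj(c,p):
    q=R.from_rotvec(c["orientation"]).as_matrix().T@(np.array(p)-c["position"]); K=c["intrinsics"]; return (K@(q/q[2]))[:2]
E
python3 - <<'E'
from h import *
c=load("top0.npz");im=c["image"]
a=cv2.resize(im[175:315,255:445],None,fx=4.2,fy=4.2,interpolation=cv2.INTER_CUBIC); cv2.imwrite("pics/a.png",a)
a=cv2.resize(im[160:330,75:255],None,fx=3.5,fy=3.5,interpolation=cv2.INTER_CUBIC)
a=cv2.convertScaleAbs(a,alpha=2.,beta=0); cv2.imwrite("pics/b.png",a)
for u,v in[(330,300),(240,190),(165,245),(180,260),(147,240),(347,250),(277,250),(313,245)]: print(u,v,pt(c,u,v))
E
```

```text
330 300 [ 0.34680425 -0.09344081  0.00371159]
240 190 [0.5884127  0.10095846 0.0017016 ]
165 245 [0.46822845 0.26468494 0.00780181]
180 260 [ 4.35354719e-01  2.33085428e-01 -1.34454582e-04]
147 240 [0.47939022 0.30375169 0.01011117]
347 250 [ 0.45402231 -0.13135366  0.0113423 ]
277 250 [0.45525378 0.01999905 0.01182898]
313 245 [ 0.4655421  -0.05828044  0.00715471]
```

View pics/a.png

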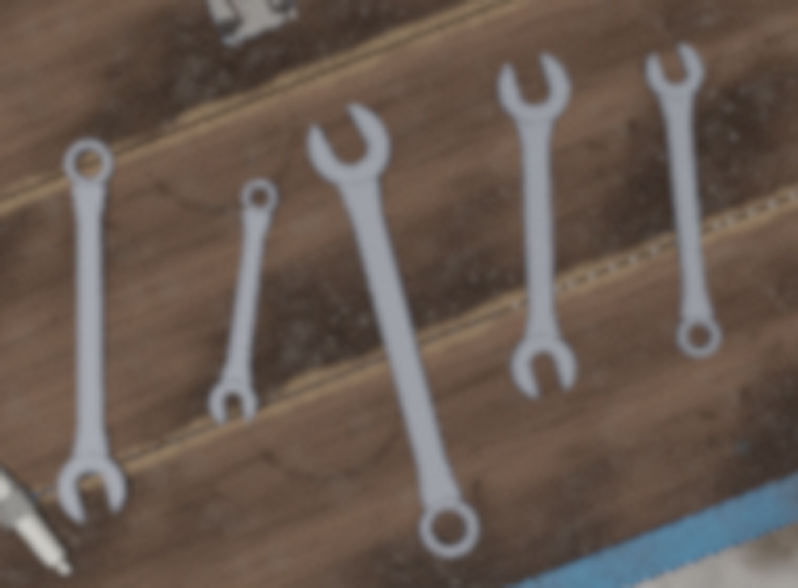

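View pics/b.png

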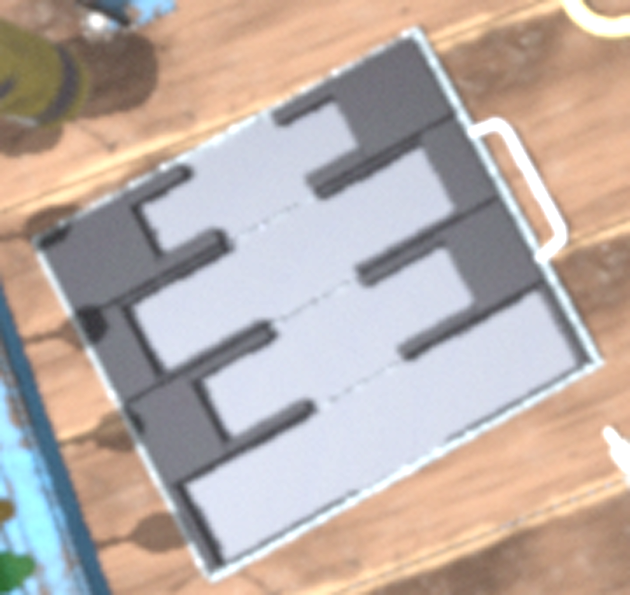

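Crop a, left to right: medium (ring at the top, x≈90), small (x≈240), long (jaw at the top, shank (390,310)), open spanner with two jaws (x≈540), short (x≈690). Crop b, front to back: the 251 bay, a shorter bay, the 210 bay and the shortest bay. I'll check the lengths numerically.

```bash
python3 - <<'E'
from h import *
from cell import cams,manip
c=load("top0.npz")
f=lambda p,s,o:((p[0]+.5)/s-.5+o[0],(p[1]+.5)/s-.5+o[1])
W=dict(medium=((89,139),(92,522)),small=((260,180),(232,422)),long=((454,556),(347,104)),open=((534,54),(546,397)),short=((700,355),(673,44)))
for n,(a,b) in W.items():
    a,b=[pt(c,*f(p,4.2,(255,175)),z=.005) for p in(a,b)]; d=b-a; print(n,((a+b)/2).round(4),np.linalg.norm(d).round(4),np.degrees(np.arctan2(d[1],d[0])).round(1))
B=[((202,520),(565,325)),((213,408),(460,280)),((150,340),(440,180)),((150,230),(345,125))]
for a,b in B:
    a,b=[pt(c,*f(p,3.5,(75,160)),z=.006) for p in(a,b)]; d=b-a; print(((a+b)/2).round(4),np.linalg.norm(d).round(4),np.degrees(np.arctan2(d[1],d[0])).round(1))
w=cams.capture("wrist");print(w["T_tool_cam"].round(4),w["intrinsics"]); cv2.imwrite("pics/w0.png",w["image"])
E
```

```text
medium [0.449 0.022 0.005] 0.198 -180.0
small [ 0.4631 -0.0588  0.005 ] 0.1262 172.6
long [ 0.4483 -0.1381  0.005 ] 0.2389 12.2
open [ 0.5013 -0.2117  0.005 ] 0.1782 -179.5
short [ 0.514  -0.2877  0.005 ] 0.162 3.1
[0.3914 0.222  0.006 ] 0.2545 -62.2
[0.4401 0.2519 0.006 ] 0.1726 -63.0
[0.4927 0.2785 0.006 ] 0.2063 -61.4
[0.5449 0.3093 0.006 ] 0.1386 -61.9
[[-4.000e-04 -9.548e-01 -2.972e-01  7.630e-02]
 [ 1.000e+00 -5.000e-04  0.000e+00  3.000e-04]
 [-1.000e-04 -2.972e-01  9.548e-01 -1.451e-01]
 [ 0.000e+00  0.000e+00  0.000e+00  1.000e+00]] [[314.35282063   0.         280.07703258]
 [  0.         314.35282063 211.86574312]
 [  0.           0.           1.        ]]
```

The five lengths and the four bay lengths match the text. From front to back the bays are 251, 176, 210 and 142. Next I'll refine with wrist camera views.

```bash
cat >> h.py <<'E'
def down(yaw): return (R.from_euler('z',yaw)*R.from_euler('x',np.pi)).as_rotvec()
def wcap(manip,cams,name):
    s=manip.state(); w=cams.capture("wrist"); T=np.eye(4); T[:3,:3]=R.from_rotvec(s["tcp_rot"]).as_matrix(); T[:3,3]=s["tool_pos"]
    C=T@w["T_tool_cam"]; c=dict(image=w["image"],z_map=w["z_map"],intrinsics=w["intrinsics"],position=C[:3,3],orientation=R.from_matrix(C[:3,:3]).as_rotvec())
    np.savez(name+".npz",**c); cv2.imwrite(f"pics/{name}.png",w["image"]); return c
def tri(cs,uvs):
    "least-squares point of rays from several views"
    A=np.zeros((3,3));b=np.zeros(3)
    for c,(u,v) in zip(cs,uvs):
        d=pt(c,u,v,0)-c["position"]; d/=np.linalg.norm(d); P=np.eye(3)-np.outer(d,d); A+=P;b+=P@c["position"]
    return np.linalg.solve(A,b)
E
python3 - <<'E'
from h import *
from cell import cams,manip
c=load("top0.npz")
print("vise max z",max(pt(c,u,v)[2] for u in range(445,559,3) for v in range(150,270,3)))
p=manip.state()["tool_pos"]
manip.move_linear([p[0],p[1],.40],rate=.3)
for i,(x,y) in enumerate([(.5,-.19),(.5,-.07),(.48,.19),(.44,.27)]):
    manip.move_pose([x,y,.26],down(0)); manip.dwell(.3); wcap(manip,cams,f"w{i+1}")
    s=manip.state(); print(s["clock"],s["tool_pos"],s["joint_pos"].round(2))
E
```

```text
vise max z 1.1856977431838562
3.125 [ 0.49997651 -0.19041991  0.26010539] [-0.41 -0.02  1.88 -0.    1.28  1.16]
4.025 [ 0.50003022 -0.07090631  0.25991003] [-0.19 -0.07  1.93 -0.    1.28  1.38]
5.3917 [0.48031547 0.18918927 0.2600177 ] [ 0.33 -0.05  1.91 -0.    1.28  1.9 ]
6.1917 [0.44041079 0.26927358 0.25999095] [ 0.5  -0.05  1.91 -0.    1.28  2.07]
```

View pics/w1.png

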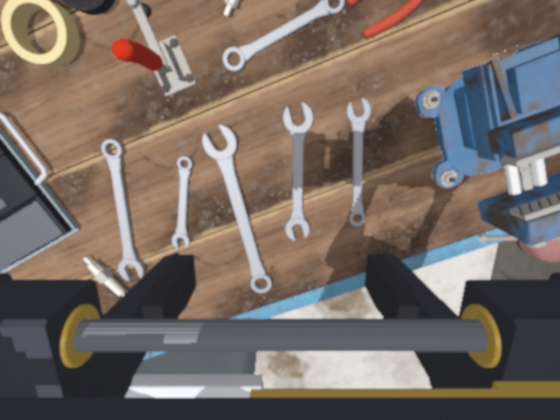

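View pics/w3.png

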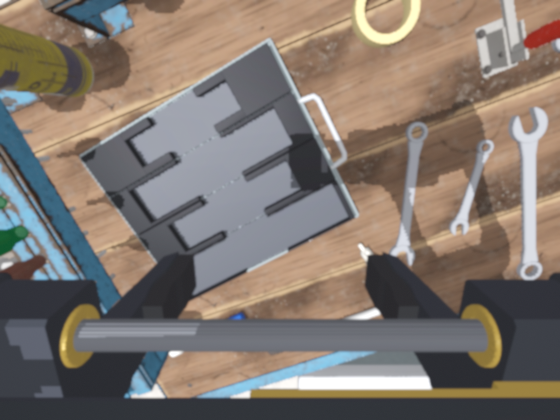

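w1 shows all five spanners clearly: medium ring (112,150), small (183,203), long (237,208), open spanner (298,172), short (358,160). w3 shows the tray: back corners (82,156) and (270,40), right-front corner (356,213). I'll segment the steel in each view and triangulate.

```bash
python3 - <<'E'
from h import *
E0=dict(long=([.4483,-.1381],12.2,.237),medium=([.449,.022],180,.196),short=([.514,-.2877],3.1,.162),small=([.4631,-.0588],172.6,.128))
def seg(c,n):
    p,a,L=E0[n]; a=np.radians(a); u=np.array([np.cos(a),np.sin(a)]);v=np.array([-u[1],u[0]]);p=np.array(p)
    poly=np.array([proj(c,[*(p+i*u*(L/2+.014)+j*v*.03),.005]) for i,j in((1,1),(1,-1),(-1,-1),(-1,1))])
    m=np.zeros(c["image"].shape[:2],np.uint8); cv2.fillPoly(m,[poly.astype(np.int32)],255)
    im=c["image"].astype(int); sat=im[...,2]-im[...,0]
    m[(sat>12)|(im.max(2)<85)]=0
    k,l,st,_=cv2.connectedComponentsWithStats(m); i=1+st[1:,4].argmax(); m=(l==i)
    ys,xs=np.nonzero(m); P=np.array([pt(c,x,y,.005)[:2] for x,y in zip(xs,ys)])
    s=(P-p)@u; t=(P-p)@v
    sh=abs(s)<.25*L; k=np.polyfit(s[sh],t[sh],1); a2=a+np.arctan(k[0]); u=np.array([np.cos(a2),np.sin(a2)])
    s=(P-p)@u; mid=p+u*(s.max()+s.min())/2; v=np.array([-u[1],u[0]]); ss=(P-mid)@u; tt=(P-mid)@v
    q=abs(ss)<.2*L; mid=mid+v*(tt[q].max()+tt[q].min())/2*0+v*tt[q].mean()
    return mid,np.degrees(a2)%360,s.max()-s.min(),q.sum(),proj(c,[*mid,.005])
for n in E0:
    cs=[];uv=[]
    for f in("w1","w2","w3","top0"):
        c=load(f+".npz")
        try: r=seg(c,n)
        except Exception as e: print(n,f,"-",e);continue
        print(n,f,r[0].round(4),round(r[1],1),round(r[2],4),r[3])
        if f in("w1","w2"): cs.append(c);uv.append(r[4])
    if len(cs)>1: print("   tri",tri(cs,uv).round(4))
E
```

```text
long w1 [ 0.4461 -0.1391] 13.8 0.2394 899
long w2 [ 0.4457 -0.1392] 13.6 0.2394 850
long w3 [ 0.4451 -0.1391] 13.6 0.2413 1012
long top0 [ 0.4462 -0.1366] 13.6 0.2388 367
   tri [ 0.446  -0.1392  0.0053]
medium w1 [0.4493 0.0193] 180.0 0.1981 645
medium w2 [0.4492 0.0196] 180.0 0.198 593
medium w3 [0.4517 0.0202] 180.1 0.1932 645
medium top0 [0.4486 0.0224] 179.6 0.1976 252
   tri [0.4489 0.0199 0.0039]
short w1 [ 0.5138 -0.2895] 3.3 0.1618 494
short w2 [ 0.5134 -0.2893] 3.4 0.1618 560
short w3 - attempt to get argmax of an empty sequence
short top0 [ 0.514  -0.2871] 3.7 0.162 188
   tri [ 0.5135 -0.2897  0.0042]
small w1 [ 0.4632 -0.0618] 171.5 0.1272 348
small w2 [ 0.4632 -0.0614] 171.6 0.1272 329
small w3 [ 0.4634 -0.0604] 172.1 0.1262 385
small top0 [ 0.4626 -0.0588] 171.6 0.1264 143
   tri [ 0.4629 -0.0614  0.0037]
```

```bash
python3 - <<'E'
from h import *
f=lambda n,x0,y0,w,h,s:cv2.imwrite
a=[]
for n,x0,y0 in(("w3",70,30),("w4",130,30)):
    c=load(n+".npz"); a.append(cv2.convertScaleAbs(c["image"],alpha=1.6)[20:310,60:400])
cv2.imwrite("pics/tr.png",cv2.resize(np.hstack(a),None,fx=1.17,fy=1.17,interpolation=cv2.INTER_CUBIC))
cv2.imwrite("pics/tr3.png",cv2.resize(a[0],None,fx=2.06,fy=2.06,interpolation=cv2.INTER_CUBIC))
E
```

```text
(no output)
```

View pics/w4.png

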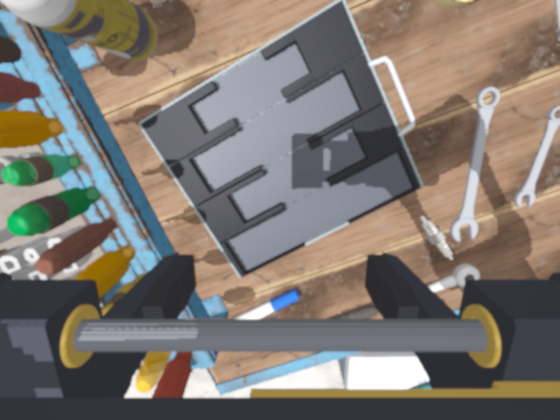

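View pics/tr3.png

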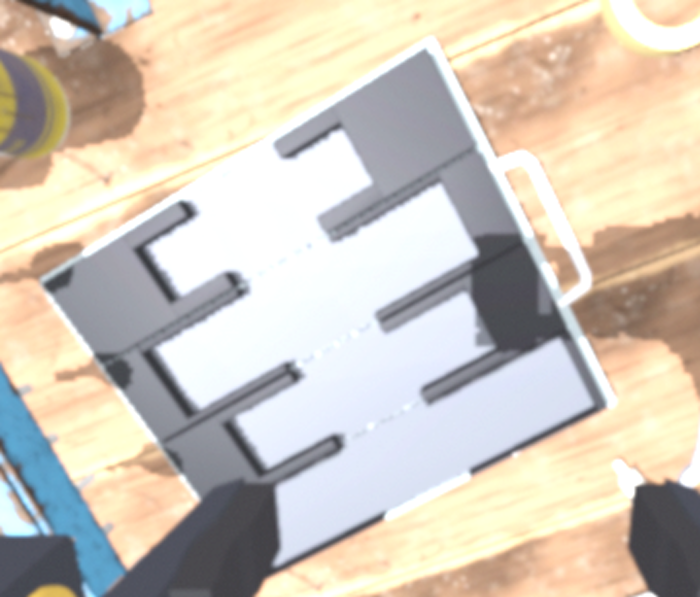

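The tray corners (rim) in w3 are (80.4,155.9), (269.7,38.4) and (357,216.6). In w4 they are (142,123), (346,1), (420,186) and (242,274). I'll fit the tray pose and check it by overlay.

```bash
cat >> h.py <<'E'
def bays(ctr,a):
    "centre of each bay, front to back; bay x axis at angle a; back = left normal of it"
    u=np.array([np.cos(a),np.sin(a)]); v=np.array([-u[1],u[0]])
    return {n:np.array(ctr)+v*(k-1.5)*.059 for k,n in enumerate(("long","short","medium","small"))},u,v
E
python3 - <<'E'
from h import *
c3,c4=load("w3.npz"),load("w4.npz")
q3=[(80.4,155.9),(269.7,38.4),(357,216.6)];q4=[(142,123),(346,1),(420,186)]
T=[tri((c3,c4),x) for x in zip(q3,q4)]; print(np.round(T,4)); 
bl,br,fr=T; e=br-bl; f=br-fr
print("edges",np.linalg.norm(e),np.linalg.norm(f),np.degrees(np.arctan2(e[1],e[0])),np.degrees(np.arctan2(f[1],f[0]))-90,"ctr",(bl+fr)/2)
# several floor points: pocket floor depth
for c,uv in((c3,(200,160)),(c4,(270,120)),(c4,(250,140)),(c4,(340,225)),(c4,(245,95))): print("floor z",pt(c,*uv)[2].round(4), end=" ")
ctr=((bl+fr)/2)[:2]; a=np.arctan2(e[1],e[0]); print(a)
B,u,v=bays(ctr,a); print(B)
o=[]
for c in(c3,c4):
    s=2.3; im=cv2.resize(c["image"][0:300,60:440],None,fx=s,fy=s,interpolation=cv2.INTER_CUBIC); im=cv2.convertScaleAbs(im,alpha=1.4)
    for (n,p),L,w in zip(B.items(),(.251,.176,.21,.142),(.054,.042,.048,.036)):
        P=[proj(c,[*(p+i*u*L/2+j*v*w/2),.006]) for i,j in((1,1),(1,-1),(-1,-1),(-1,1))]
        cv2.polylines(im,[((np.array(P)-[60,0]+.5)*s).astype(np.int32)],True,(0,0,255),1)
    o.append(im)
cv2.imwrite("pics/ov4.png",o[1][:600,:800])
E
```

```text
[[0.5076 0.4335 0.0157]
 [0.6342 0.1987 0.0175]
 [0.4262 0.086  0.0045]]
edges 0.26678794678998397 0.23693652790560488 -61.66069875044473 -61.56292500204793 ctr [0.46690691 0.25974742 0.0101151 ]
floor z 0.0057 floor z 0.0045 floor z 0.0049 floor z 0.0032 floor z 0.0059 -1.076182212275614
{'long': array([0.38901347, 0.21773717]), 'short': array([0.44094243, 0.245744  ]), 'medium': array([0.4928714 , 0.27375083]), 'small': array([0.54480036, 0.30175766])}
```

View pics/ov4.png

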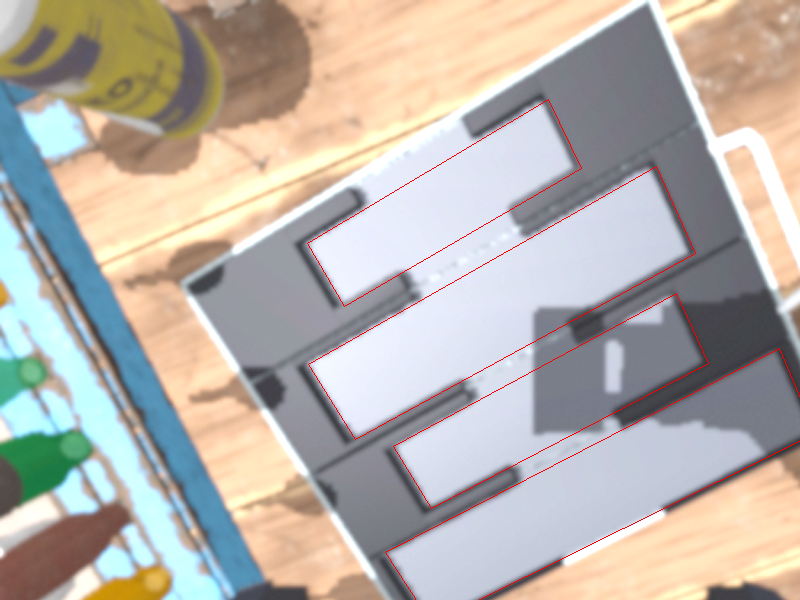

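The overlay matches the pocket floors to about 1–2 mm, and floor z reads ≈5–6 mm. Before moving I'll check gripper-body clearance at each placement.

```bash
cat >> h.py <<'E'
CTR=(.4669,.2597); BA=-1.0762
PICK=dict(long=(.4459,-.1390,13.7,.015),medium=(.4492,.0197,180.,.0125),short=(.5136,-.2893,3.4,.011),small=(.4632,-.0614,171.6,.010))
E
python3 - <<'E'
from h import *
from cell import inverse_kinematics as ik
B,u,v=bays(CTR,BA); P=[]
for n in("top0","w3","w4","w1"):
    c=load(n+".npz"); K=c["intrinsics"]; h=420 if n=="top0" else 245
    vv,uu=np.mgrid[0:h:2,0:560:2]; z=c["z_map"][vv,uu]; d=np.stack([(uu-K[0,2])/K[0,0]*z,(vv-K[1,2])/K[1,1]*z,z],-1)[z>.15]
    P.append(d@R.from_rotvec(c["orientation"]).as_matrix().T+c["position"])
P=np.vstack(P); P=P[(P[:,2]>.045)&(P[:,2]<.3)]
def chk(p,yaw,t):
    x=np.array([np.cos(yaw),np.sin(yaw)]);y=np.array([x[1],-x[0]]); q=P[:,:2]-p
    s,t_=q@x,q@y
    near=(s>-.07)&(s<.07)&(abs(t_)<.13); cam=(s>0)&(s<.14)&(abs(t_)<.07)&(P[:,2]>.09)
    print(t,"body",near.sum(),np.round([s[near].min(),s[near].max(),t_[near].min(),t_[near].max(),P[near,2].max()],3) if near.any() else "", "cam",cam.sum())
for n in PICK:
    x,y,a,w=PICK[n]; 
    for k in(0,180,-180):
        yaw=np.radians(a+k); print(n,k,None if (j:=ik([x,y,.002],down(yaw))) is None else j.round(2))
    chk(np.array([x,y]),np.radians(a%180 if n=="long" or n=="short" else a),n+" pick")
    print(" place",None if (j:=ik([*B[n],.008],down(BA+np.pi))) is None else j.round(2)); chk(B[n],BA+np.pi,n+" place")
E
```

```text
long 0 [-0.36  0.16  2.23 -0.    0.75  0.98]
long 180 [-0.36  0.16  2.23 -0.    0.75 -2.17]
long -180 [-0.36  0.16  2.23 -0.    0.75 -2.17]
long pick body 0  cam 0
 place [ 0.45  0.11  2.27 -0.    0.76 -0.04]
long place body 0  cam 0
medium 0 [-0.01  0.13  2.27  0.    0.74 -1.58]
medium 180 [-0.01  0.13  2.27 -0.    0.74  1.56]
medium -180 [-0.01  0.13  2.27 -0.    0.74  1.56]
medium pick body 0  cam 0
 place [ 0.46  0.31  2.03 -0.    0.81 -0.03]
medium place body 0  cam 0
short 0 [-0.56  0.36  1.97 -0.    0.81  0.96]
short 180 [-0.56  0.36  1.97 -0.    0.81 -2.19]
short -180 [-0.56  0.36  1.97 -0.    0.81 -2.19]
short pick body 1219 [-0.06   0.07   0.101  0.13   0.132] cam 0
 place [ 0.46  0.21  2.15 -0.    0.78 -0.04]
short place body 0  cam 0
small 0 [-0.19  0.16  2.23  0.    0.75 -1.61]
small 180 [-0.19  0.16  2.23 -0.    0.75  1.53]
small -180 [-0.19  0.16  2.23 -0.    0.75  1.53]
small pick body 0  cam 0
 place [ 0.47  0.4   1.9  -0.    0.85 -0.03]
small place body 1143 [-0.07   0.07   0.098  0.13   0.174] cam 0
```

```bash
cat >> h.py <<'E'
def job(manip,n,yawp,place=None,yawb=BA+np.pi,zt=.002):
    x,y,a,w=PICK[n]; H=.16
    def st(t):
        s=manip.state(); print(t,round(s["clock"],2),s["tool_pos"].round(4),"w",round(s["gripper_width"],4),"g",round(s["grasp_force"],1),"F",s["contact_force"].round(1))
    manip.move_pose([x,y,H],down(yawp)); manip.set_gripper(.045,40)
    manip.move_linear([x,y,.03],rate=.2); manip.move_linear([x,y,zt],rate=.04); st("at")
    manip.set_gripper(.0,40); st("gripped")
    manip.move_linear([x,y,.03],rate=.06); manip.move_linear([x,y,H],rate=.2); st("lifted")
    p=bays(CTR,BA)[0][n] if place is None else place
    manip.move_pose([*p,H],down(yawb)); st("over")
    manip.move_linear([*p,.035],rate=.15); manip.move_linear([*p,.007+zt],rate=.03); st("down")
    manip.set_gripper(w+.007); manip.dwell(.2); st("open")
    manip.move_linear([*p,.05],rate=.08); manip.move_linear([*p,H],rate=.25); st("up")
E
python3 - <<'E'
from h import *
from cell import cams,manip
# finer look at the two tight spots
B,u,v=bays(CTR,BA)
for nm,p,yaw in(("short pick",PICK["short"][:2],np.radians(3.4)),("small place",B["small"],BA+np.pi)):
  x=np.array([np.cos(yaw),np.sin(yaw)]);y=np.array([x[1],-x[0]])
  for n in("top0","w1","w3","w4"):
    c=load(n+".npz"); h=420 if n=="top0" else 245
    Q=np.array([pt(c,i,j) for i in range(0,560,2) for j in range(0,h,2) if c["z_map"][j,i]>.15]); s=(Q[:,:2]-p)@x; t=(Q[:,:2]-p)@y
    for lo in(.06,.1,.14):
        m=(Q[:,2]>lo)&(Q[:,2]<.3)&(abs(s)<.045)&(abs(t)<.15); print(nm,n,lo,m.sum(),abs(t[m]).min().round(4) if m.any() else "")
manip.move_pose([.48,.1,.3],down(0))
job(manip,"long",np.radians(13.7))
E
```

```text
short pick top0 0.06 175 0.1007
short pick top0 0.1 129 0.1009
short pick top0 0.14 0 
short pick w1 0.06 971 0.1039
short pick w1 0.1 740 0.1039
short pick w1 0.14 0 
short pick w3 0.06 0 
short pick w3 0.1 0 
short pick w3 0.14 0 
short pick w4 0.06 0 
short pick w4 0.1 0 
short pick w4 0.14 0 
small place top0 0.06 269 0.1142
small place top0 0.1 222 0.1166
small place top0 0.14 102 0.1282
small place w1 0.06 0 
small place w1 0.1 0 
small place w1 0.14 0 
small place w3 0.06 310 0.1146
small place w3 0.1 41 0.1192
small place w3 0.14 0 
small place w4 0.06 0 
small place w4 0.1 0 
small place w4 0.14 0 
at 10.45 [ 0.446 -0.139  0.002] w 0.0452 g 0.0 F [-0.7  0.1  0.6]
gripped 11.02 [ 0.446  -0.1391  0.0021] w 0.0141 g 40.0 F [-0.2  1.1  1.6]
lifted 12.43 [ 0.4449 -0.1386  0.1586] w 0.0141 g 40.0 F [-0.5  0.6 -3.1]
over 13.78 [0.3891 0.2171 0.1595] w 0.0145 g 40.0 F [-0.2 -0.1 -1.6]
down 15.78 [0.3892 0.2178 0.0091] w 0.0145 g 40.0 F [ 0.2  0.3 -2.6]
open 16.31 [0.3891 0.2177 0.0091] w 0.0218 g 0.0 F [ 0.   0.4 -0.3]
up 17.57 [0.3884 0.2174 0.1589] w 0.022 g 0.0 F [-0.1  0.3 -0.9]
```

```bash
python3 - <<'E'
from h import *
from cell import cams,manip
job(manip,"medium",0.0)
manip.move_pose([.5,-.19,.26],down(0))
c=cams.capture("top"); np.savez("top1.npz",**c)
im=np.hstack([c["image"][160:330,75:255],c["image"][160:330,270:450]]); cv2.imwrite("pics/t1.png",cv2.convertScaleAbs(cv2.resize(im,None,fx=2.2,fy=2.2,interpolation=cv2.INTER_CUBIC),alpha=1.3))
E
```

```text
at 21.16 [0.4493 0.0197 0.002 ] w 0.0446 g 0.0 F [-0.4 -0.9 -0.4]
gripped 21.76 [0.4493 0.0197 0.0021] w 0.0115 g 40.0 F [-0.4 -0.4  0.9]
lifted 23.18 [0.4482 0.0197 0.1587] w 0.0118 g 40.0 F [-0.3  0.7 -1.3]
over 24.59 [0.4924 0.273  0.159 ] w 0.0118 g 40.0 F [ 0.2 -0.  -1.1]
down 26.59 [0.493  0.2738 0.0091] w 0.0117 g 40.0 F [ 0.4  0.3 -1. ]
open 27.12 [0.4929 0.2737 0.0091] w 0.0195 g 0.0 F [ 0.  -0.3 -1.1]
up 28.38 [0.4922 0.2734 0.1589] w 0.0194 g 0.0 F [ 1.  -0.2 -1. ]
```

View pics/t1.png

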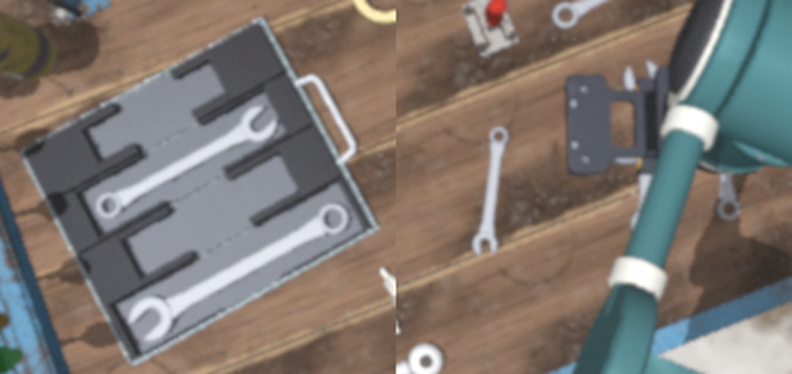

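The long wrench (150,320)–(333,217) and the medium one (108,205)–(265,122) lie inside their bays. Next come the short and small ones. Clearance to the vise is 7–10 mm and to the back rack about 20 mm.

```bash
python3 - <<'E'
from h import *
from cell import cams,manip
job(manip,"short",np.radians(3.4))
job(manip,"small",np.radians(171.6-180))
manip.move_pose([.40,.20,.30],down(np.pi/2)); manip.move_pose([.5,-.19,.30],down(0)); manip.dwell(.3)
c=cams.capture("top"); np.savez("top2.npz",**c); s=cams.capture("scene")
im=np.hstack([c["image"][150:320,75:255],s["image"][130:300,190:390]]); cv2.imwrite("pics/t2.png",cv2.convertScaleAbs(cv2.resize(im,None,fx=2.1,fy=2.1,interpolation=cv2.INTER_CUBIC),alpha=1.3))
print(manip.state()["clock"])
E
```

```text
at 32.98 [ 0.5137 -0.2893  0.002 ] w 0.0452 g 0.0 F [ 0.5  0.2 -0.6]
gripped 33.61 [ 0.5137 -0.2893  0.0021] w 0.0103 g 40.0 F [-1.   0.3  0.8]
lifted 35.02 [ 0.5127 -0.2888  0.1586] w 0.0098 g 40.0 F [ 0.3 -0.2 -1.1]
over 36.98 [0.4414 0.2451 0.16  ] w 0.0103 g 40.0 F [ 0.2  0.4 -2.1]
down 38.98 [0.4411 0.2458 0.0091] w 0.0099 g 40.0 F [ 0.1 -0.2 -0.6]
open 39.5 [0.441  0.2457 0.0091] w 0.0179 g 0.0 F [0.1 0.2 0.7]
up 40.76 [0.4403 0.2454 0.1589] w 0.0179 g 0.0 F [-0.5 -0.3  0.1]
at 44.38 [ 0.4633 -0.0614  0.002 ] w 0.0448 g 0.0 F [-0.1  0.6  0.4]
gripped 45.02 [ 0.4633 -0.0614  0.0021] w 0.0092 g 40.0 F [-0.5 -0.1  1.8]
lifted 46.43 [ 0.4622 -0.0612  0.1587] w 0.0089 g 40.0 F [-0.2 -0.8 -1.2]
over 47.83 [0.5444 0.3008 0.159 ] w 0.0088 g 40.0 F [-0.5 -0.4  0.1]
down 49.83 [0.545  0.3018 0.0092] w 0.0088 g 40.0 F [ 0.3 -0.4 -0.7]
open 50.36 [0.5448 0.3017 0.0091] w 0.0166 g 0.0 F [0.1 0.9 0.1]
up 51.62 [0.5442 0.3014 0.1589] w 0.0168 g 0.0 F [-0.6  0.1 -0.2]
54.4083
```

View pics/t2.png

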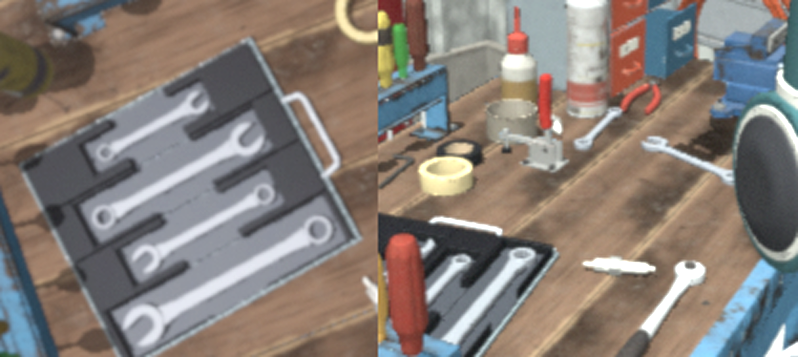

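All four lie in their bays, and the two look-alikes are undisturbed at (610,125) and (690,160). One closer wrist look to confirm they are fully down.

```bash
python3 - <<'E'
from h import *
from cell import cams,manip
manip.move_pose([.40,.27,.28],down(0)); manip.dwell(.3); c=wcap(manip,cams,"w5")
cv2.imwrite("pics/w5c.png",cv2.resize(cv2.convertScaleAbs(c["image"][0:290,130:480],alpha=1.3),None,fx=2,fy=2,interpolation=cv2.INTER_CUBIC))
B,u,v=bays(CTR,BA)
for n,p in B.items():
    L=dict(long=.237,medium=.196,short=.162,small=.128)[n]
    zs=[]
    for s in np.linspace(-.4,.4,9):
        q=proj(c,[*(p+u*s*L),.012]).astype(int); zs.append(round(float(pt(c,*q)[2])*1000,1))
    print(n,zs)
E
```

```text
long [4.8, 14.8, 14.5, 12.7, 12.9, 12.2, 13.5, 14.3, 4.9]
short [5.0, 11.0, 11.3, 11.8, 10.8, 12.4, 13.0, 12.4, 12.8]
medium [4.1, 14.5, 13.9, 12.1, 13.4, 12.4, 13.3, 13.3, 5.2]
small [4.6, 11.5, 10.0, 12.9, 12.6, 10.7, 12.3, 10.2, 5.8]
```

View pics/w5c.png

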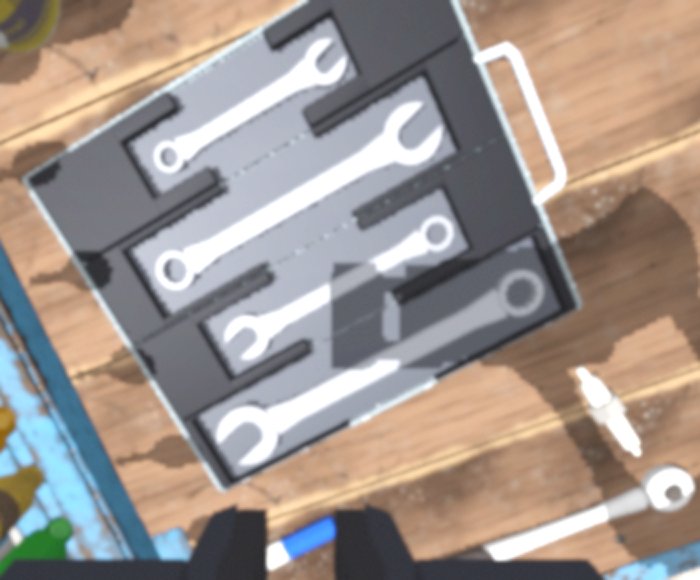

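The close view shows all four flat on their pocket floors with margin all round. Shank tops read about 11–14 mm, as expected for wrenches lying on the floor. The gripper is clear, so I'm handing in.

```bash
python3 -c "
from cell import order,manip
print(order.close_job(),manip.state()['clock'])"
```

```text
the job is handed in; nothing more can be done
the job is handed in; nothing more can be done
```

All four combination wrenches lie flat in their matching bays, the two look-alike spanners were left where they lay, and the job was handed in at roughly 56 s on the robot's clock (54.4 s at the last reading).

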